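Index the carving jig and arm its spindle

TASK

The oak moulding is ready to carve: push its carrier one station along the slide, into the middle detent, and leave it there. Then, at the switch box under the lamp bar, lift the sprung guard cover by its front roller, flip the toggle beneath over towards the hinge while the cover is up, and let the cover drop shut. Leave the tools and jars lying about where they are.

Things in the scene. Friction and masses are not known exactly. Their poses are not given: they have to be found in the camera images.
- jig: Fixed jig: bed 370 x 110 mm, two rails along own x (away from the robot). Origin at bench height on the rails' centre line, 125 mm from the near end. Grey portal over it: posts 45 x 40 mm at x=100, y=+-115, beam 50 mm thick, 240 to 290 mm high. Spindle hangs at x=100, y=0: motor 60 mm across from 170 mm up, nose 28 mm from 140, cutter from 115. Brass blocks beside the rails mark 3 stations.
- carrier (a joint): Travel of the carrier along the jig's own +x, in m: 0 near station, 0.080 middle, 0.160 far. A sprung ball holds it at each station: about 6 N of push to leave one, 1.5 N to slide on, about 6 N to enter the next, where it drops in and centres itself from 8 mm to either side. It stays where it is left in between.
- carrier_grip (a point): On the axis of the carrier's wooden push handle, 93 mm above the bench: an upright block 24 mm (along the slide) x 26 mm (across), 56 to 116 mm above the bench, at the near end. The carrier is a plate 170 x 100 x 18 mm (top at 56 mm); the oak moulding, 115 x 72 mm, up to 88 mm high, is clamped on it, from 27 mm beyond the handle's axis on.
- switch_box: Fixed grey box, own x -50 to 85, y +-75 mm, 98 mm high. Origin at bench height; own x points from its front (robot side) to its back, z up. A lamp bar crosses above: x -55 to -25, 212 mm wide, 308 to 335 mm high, on arms along both sides (y=+-98) from posts at x=110. It blocks an upright tool: come from the front, tool leaning some 25 to 40 degrees, tip pointing forward under the bar.
- guard_hinge (a point): Middle of the guard cover's hinge axis: at own x = 75, y = 0, z = 104 mm of the switch box; its axes are those of the box, the hinge lies along own y.
- guard (a joint): Opening of the guard cover in rad: 0 shut, up to 1.15. It turns about the hinge, its front rising; spring and weight (0.2 to 0.3 N m, about 2 N at the roller) always press it shut, so it stays up only while something holds it, for example resting on the fingers that reach in under it.
- guard_lip (a point): Middle of the roller that is the guard's front lip, on its axis: a free-turning steel bar 14 mm across, 84 mm long (along y). The guard is an aluminium hood 135 mm long, 116 wide (108 inside), 66 high, open below; the roller sits 13 mm before the lower edge of its front wall. Shut, its axis is 143 mm before the hinge, 105 mm above the bench, 18 mm in front of the box, with free space below.
- toggle (a joint): Toggle in rad: 0 off (leaning 16 degrees to the front), 0.56 on (leaning 16 degrees back to the hinge). A snap spring holds it either way: 2 to 3 N at its ball tips it, and past upright it snaps over by itself.
- toggle_tip (a point): Centre of the toggle's ball, 18 mm across, on a steel lever 60 mm long, 12 mm thick, that pivots about own y of the switch box at its x = -25, z = 88 mm (10 mm below the box's top). Off: at x = -42, z = 146 mm; on: x = -8. Hidden under the guard while that is shut.
- glue_jar: Glue jar, loose, 64 mm across, 90 mm high; origin at the centre of its foot. Leave alone.
- chisel: Chisel lying flat, 245 mm long, 28 mm thick; origin at bench level under its ferrule, handle to own -x. Leave alone.
- sanding_block: Cork sanding block 112 x 62 x 40 mm; origin at the centre of its underside. Leave alone.
- mallet: Mallet lying down, 270 mm long, head 68 mm across at own +x (60 to 160 mm), handle to own -x; origin at bench level under its axis. Leave alone.
- water_bottle: Clear bottle, 66 mm across, 190 mm high; origin at the centre of its foot. Leave alone.
- rasp: Rasp lying flat, 280 mm long, wooden handle to own -x; origin at bench level under its middle. Leave alone.
- rosette: Carved wooden rosette block 100 x 100 x 38 mm; origin at the centre of its underside. Leave alone.

How it is judged (in metres and radians):
On the way, in this order (a step that is already met when the one before it is completed fails the run):
1. the carrier rests in the middle detent (value of joint carrier between 0.073 and 0.087 m and velocity of joint carrier between -0.01 and 0.01 m/s), for 0.2 s.
2. the guard cover is lifted, the toggle still off (value of joint guard above 0.25 rad and value of joint toggle below 0.12 rad), for 0.1 s.
3. the toggle is flipped on while the cover is up (value of joint guard above 0.2 rad and value of joint toggle above 0.45 rad), for 0.05 s.
At the end, for the whole second after the job is handed in: The carrier is in the middle detent (within 7 mm), the toggle is on (over 0.45 of 0.56 rad) and the guard cover is shut (under 0.05 rad) (value of joint carrier between 0.073 and 0.087 m and value of joint toggle above 0.45 rad and value of joint guard below 0.05 rad); the robot touches nothing.
It fails at once if the carrier is pushed on past the middle station (value of joint carrier above 0.115 m).
It fails at once if a tool or jar lying about is displaced by more than 30 mm (distance of any of glue_jar, chisel, sanding_block, mallet, water_bottle, rasp, rosette from where it was at the start of the episode above 0.03 m).
It also fails if it takes over 59 s, if anything falls off the work surface, if the arm or the gripper's body presses on something with over 40 N, if the wrist force passes 120 N, or if a joint passes its speed limit or range.

ROBOT

A 6-joint arm with a two-finger parallel gripper is mounted at the origin on the work surface. World frame = base frame: x ahead of the robot, y to its left, z up, the work surface at z = 0. Lengths are in m, angles in degrees, forces in N, time in s.
With the tool pointing down it reaches from about 0.35 to 0.975 m from the base axis. Payload 7.1 kg.
Tool frame: the origin (TCP) lies between the finger pads; the fingertips stand 22 mm ahead of it and the grasp point (between the pads) lies 3 mm ahead of it (robot.tip_reach is the distance from the TCP to the fingertips, in m); z points along the fingers, y is the line along which they close (so a half turn about z gives the same grasp; the last joint's range is limited). The gripper opens to 88 mm and grips with 3 to 60 N. Pads are 20 mm wide; open, the fingers measure 115 mm over their backs; the gripper's body (75 mm by 178 mm) begins 61 mm behind the grasp point.
Start: joints at [-65.661, 24.242, 93.386, -0, 62.372, -1.089], TCP at [0.268, -0.564, 0.245] pointing down, gripper open.
Joint ranges: [-172.04, 172.04], [-51.8, 120.97], [4.93, 147.93], [-75.15, 255.16], [6.16, 154.13], [-145.62, 145.62]. Speed limits (degrees/s): [136.94, 136.94, 172.46, 180, 180, 180].

INTERFACE

Orientations are given as [roll, pitch, yaw] about the fixed x, y, z axes, in that order (R = Rz(yaw) Ry(pitch) Rx(roll)).
In Python, from workcell import robot gives the robot as it stands.
- The arm moves only by the shell command python3 -m creep 'ROWS' [OPENING] [FORCE]. ROWS is JSON, a list that holds one entry, the list of rows, each a list of 6 numbers: the shift along the tool's x, y, z each as a share of 0.04 m, from -1 to 1, then the turn, a rotation vector about the tool's x, y, z each as a share of 2 rad, from -1 to 1. A call has 1 to 12 rows; each row shifts and turns the commanded pose from where the row before left it, along the tool's axes as they then stand; what a row does not reach is not made up. A row lasts 1/12 s, in which the tool goes at most 41.7 mm and 7.16 degrees, less where a joint would pass 70% of its speed; a pose out of reach is approached as far as the arm can. A call with a number of a shift or a turn outside -1 to 1 is refused whole. A call with a gripper value outside its range is refused whole. OPENING is the closure, from -1 (fully open) to 1 (shut), so that 0 is half open, set as the call begins (- or left out, the last holds). The fingers move at their own pace and stop on an object; FORCE is the grip in N (left out, the last holds). Time passes only in rows, so rows that do not move let the fingers close. It gives the time, the measured TCP pose, the force, the opening and the grip force at its end, in the units of the state.
- robot.observe(): the state, without advancing time (a new reading comes with each control period).
- robot.camera(name): name is "scene" or "top" or "wrist"; returns a dict with "pixels" (400x640x3 uint8, red, green, blue), "vfov" (degrees; the focal length in pixels is half the picture's height over the tangent of half this angle, whatever the lens; pixels are square), "cx", "cy" (the principal point, pixels), "dist" ([k1, k2, p1, p2, k3] as OpenCV has them; the pictures are not rectified), "extrinsics" (4x4, takes a point from world to camera coordinates). Camera axes: x right, y down, z forward; pixel columns grow to the right and rows downward; lengths in m; the calibration is good to about 2 mm. A picture is of the moment at which its call begins. There is no depth.
- robot.sign_off(): hands the job in; it is judged then, once.
The state is a dict: "clock": time; "joints": joint angles; "qvel": joint speeds; "joint_torque": joint torques, N m; "tcp_pos": TCP position; "tcp_rot": TCP orientation; "ft_force": force on the tool from outside, world axes, zero at the start; "wrist_torque": the same for the moment, N m; "gripper_width": finger opening in m; "grasp_force": force on a finger pad.
Only numpy, scipy, OpenCV 4.12 (cv2) and the standard library are available. Lean on these libraries where they do the work, as an engineer would, in place of code of your own. Each camera call takes 0.05 s, during which the arm holds its last target. There are 200 camera calls.

## Working session

There is one attempt and no reset: what is moved stays moved. The work goes in short steps, Python scripts to look and compute and a shell command to move; the robot and the scene stay as the last step left them, time stands still between calls to the robot, and variables do not carry over. Pictures are saved under pics/ and viewed, at most 10 in all, crops included, and the job is handed in when it is done.

```bash
ls; mkdir -p pics
python3 - <<'E'
from workcell import robot
import cv2
for n in ("scene","top"):
    c=robot.camera(n); cv2.imwrite(f"pics/{n}0.png",c["pixels"][:,:,::-1])
    print(n,c["vfov"],c["cx"],c["cy"],c["dist"],c["extrinsics"].tolist() if hasattr(c["extrinsics"],'tolist') else c["extrinsics"])
print(robot.observe(),robot.tip_reach)
E
```

```text
pics
scene 56.48939309528222 316.129589202355 202.52231294540286 [0.00639237 0.         0.         0.         0.        ] [[0.9967928710913255, 0.07919783001848599, 0.01147501032134595, -0.5620413546252102], [0.075311895061031, -0.8799114294297284, -0.4691311062179186, 0.003907423096064923], [-0.02705717287205458, 0.46849074705835414, -0.883053978710745, 1.1712633332056148], [0.0, 0.0, 0.0, 1.0]]
top 49.381742763825216 314.83056869969874 196.36485622997276 [0.01287994 0.         0.         0.         0.        ] [[0.01688225127967266, -0.9997575244783161, -0.01413795744508769, -0.01987476465451465], [-0.9969204518508881, -0.01574797443007418, -0.07682196289324658, 0.533206412643928], [0.07658069125537856, 0.015391346605766914, -0.9969445843057224, 1.3365107686820068], [0.0, 0.0, 0.0, 1.0]]
{'clock': 0.1, 'joints': array([-6.56609656e+01,  2.42791258e+01,  9.34266008e+01, -5.49790110e-04,
        6.23718020e+01, -1.08874062e+00]), 'qvel': array([ 0.02591821, -0.09664325, -0.18499203, -0.05147398,  0.00111391,
       -0.02470777]), 'joint_torque': array([ 8.69337000e-04, -5.45609307e+01, -2.74323964e+01,  6.45243656e-02,
        1.87753339e-02, -5.60160618e-05]), 'tcp_pos': array([ 0.26818569, -0.56402007,  0.24399261]), 'tcp_rot': array([-1.79922476e+02, -9.86451432e-04,  2.54280297e+01]), 'ft_force': array([-0.10357557, -0.05852588, -0.05152919]), 'wrist_torque': array([ 0.0086628 , -0.02729375, -0.03481824]), 'grasp_force': 0.0, 'gripper_width': 0.08773027901956416} 0.022
```

View pics/scene0.png

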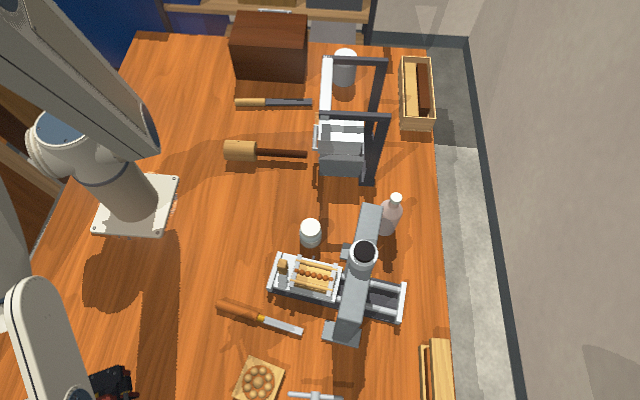

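View pics/top0.png

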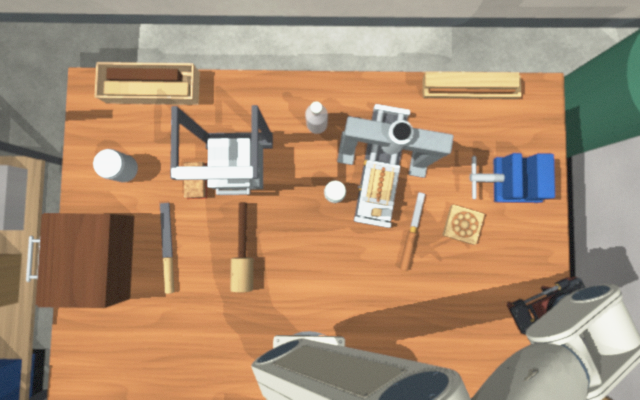

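```bash
cat > lib.py <<'E'
import numpy as np, cv2
from scipy.spatial.transform import Rotation as R
def K(c):
    f=200/np.tan(np.radians(c["vfov"]/2)); return np.array([[f,0,c["cx"]],[0,f,c["cy"]],[0,0,1.]])
def proj(c,P):
    E=np.array(c["extrinsics"]); return cv2.projectPoints(np.array(P,float).reshape(-1,1,3),cv2.Rodrigues(E[:3,:3])[0],E[:3,3],K(c),np.array(c["dist"],float))[0].reshape(-1,2)
def ray(c,uv,z):
    E=np.array(c["extrinsics"]); d=np.append(cv2.undistortPoints(np.array([[uv]],float),K(c),np.array(c["dist"],float)).ravel(),1)
    d=E[:3,:3].T@d; o=-E[:3,:3].T@E[:3,3]; return o+d*(z-o[2])/d[2]
def crop(im,x0,y0,x1,y1,s,step=10):
    o=cv2.resize(im[y0:y1,x0:x1],None,fx=s,fy=s,interpolation=cv2.INTER_CUBIC)
    for x in range(-(-x0//step)*step,x1,step):
        cv2.line(o,(int((x-x0)*s),0),(int((x-x0)*s),6 if x%50 else 14),(0,0,255),1); cv2.putText(o,str(x),(int((x-x0)*s),22),0,.35,(0,0,255),1)
    for y in range(-(-y0//step)*step,y1,step):
        cv2.line(o,(0,int((y-y0)*s)),(6,int((y-y0)*s)),(0,0,255),1); cv2.putText(o,str(y),(8,int((y-y0)*s)+4),0,.35,(0,0,255),1)
    return o
E
python3 - <<'E'
from lib import *
t=cv2.imread("pics/top0.png");s=cv2.imread("pics/scene0.png")
a=crop(t,330,100,464,240,4); b=crop(t,164,100,280,210,4)
def pad(o,h,w): 
    z=np.zeros((h,w,3),np.uint8); z[:o.shape[0],:o.shape[1]]=o[:h,:w]; return z
o=np.hstack([cv2.resize(pad(a,560,536),None,fx=.78,fy=.78),cv2.resize(pad(b,560,464),None,fx=.8,fy=.78)])[:, :800]
cv2.imwrite("pics/topc.png",o)
a=crop(s,262,200,412,350,2.7); b=crop(s,305,45,400,195,4)
cv2.imwrite("pics/scenec.png",np.hstack([pad(a,600,410),pad(b,600,390)]))
E
```

```text
(no output)
```

View pics/topc.png

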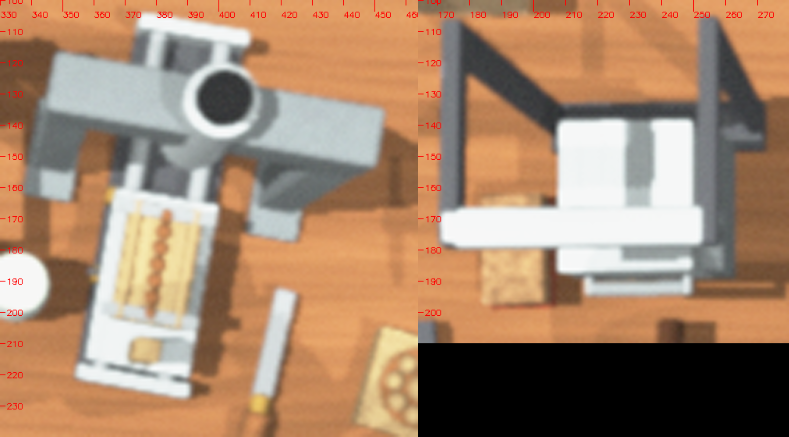

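View pics/scenec.png

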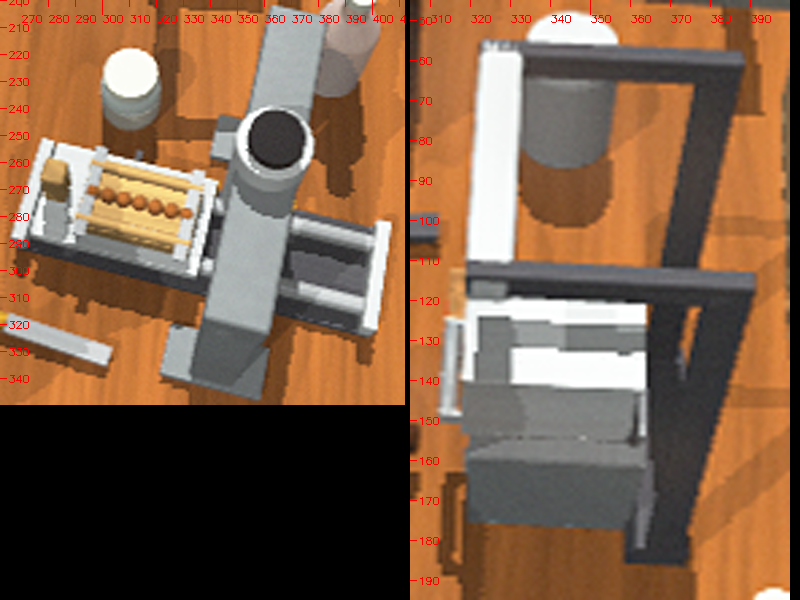

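```bash
cat > fit.py <<'E'
from workcell import robot
from lib import *
from scipy.optimize import least_squares
C={n:robot.camera(n) for n in("top","scene")}
def W(p,L):
    c,s=np.cos(p[2]),np.sin(p[2]); L=np.array(L,float)
    return np.c_[p[0]+c*L[:,0]-s*L[:,1],p[1]+s*L[:,0]+c*L[:,1],L[:,2]]
def fit(obs,p0):
    f=lambda p:np.concatenate([(proj(C[n],W(p,[l]))[0]-uv) for n,l,uv in obs])
    r=least_squares(f,p0); print(r.x[:2].round(4),np.degrees(r.x[2]).round(2)); print(r.fun.reshape(-1,2).round(1).tolist()); return r.x
def box(x0,x1,y0,y1,z): return [(x0,y0,z),(x1,y0,z),(x1,y1,z),(x0,y1,z)]
E
cat > f1.py <<'E'
from fit import *
J=fit([("top",(100,0,290),(399.5,133.6)),("scene",(100,0,290),(361.3,262)),
("top",(100,144,290),(347,123.5)),("top",(100,-144,290),(452,143.6))][:2]and
[("top",(.1,0,.29),(399.5,133.6)),("scene",(.1,0,.29),(361.3,262)),("top",(.1,.135,.29),(347,123.5)),("top",(.1,-.135,.29),(452,143.6)),("top",(-.125,0,.03),(372.5,225))],[.6,-.15,-.15])
B=fit([("top",(-.04,0,.335),(212,172.7)),("scene",(-.04,0,.335),(326.5,83)),("top",(-.068,.042,.105),(216,191.5)),("top",(-.068,-.042,.105),(249,191.5)),("scene",(-.068,0,.105),(316,137)),("top",(-.04,.106,.335),(171,173)),("top",(-.04,-.106,.335),(253,172))],[.7,.3,0])
np.save("p.npy",[J,B])
# handle by two-view triangulation at z=.116
print("handle",ray(C["top"],(376.5,211),.116),ray(C["scene"],(282.4,261),.116))
Jm=[box(.0775,.1225,-.135,.135,.29),box(-.125,.245,-.055,.055,.03)]
hl=[(-.058,0,.116)]
Bm=[box(-.055,-.025,-.106,.106,.335),box(-.05,.085,-.075,.075,.098),box(-.075,-.061,-.042,.042,.105),box(-.055,.08,-.058,.058,.165)]
for n,(j,b) in {"top":((330,100,464,240),(164,100,280,210)),"scene":((262,200,412,350),(305,45,400,195))}.items():
    im=C[n]["pixels"][:,:,::-1].copy(); o=[]
    for (x0,y0,x1,y1),M,p in((j,Jm,J),(b,Bm,B)):
        s=3.2 if n=="scene" or 1 else 1
        q=cv2.resize(im[y0:y1,x0:x1],None,fx=s,fy=s,interpolation=cv2.INTER_CUBIC)
        for m in M: cv2.polylines(q,[((proj(C[n],W(p,m))-[x0,y0]+.5)*s).astype(int)],True,(0,0,255),1)
        z=np.zeros((490,400,3),np.uint8); q=q[:490,:400]; z[:q.shape[0],:q.shape[1]]=q; o.append(z)
    cv2.imwrite(f"pics/o_{n}.png",np.hstack(o))
cv2.imwrite("pics/o.png",cv2.resize(np.vstack([cv2.imread("pics/o_top.png")[:450],cv2.imread("pics/o_scene.png")]),None,fx=.638,fy=.638))
E
python3 f1.py
```

```text
[ 0.5756 -0.2111] -9.92
[[1.1, 0.2], [-0.3, -3.1], [0.8, 0.5], [1.8, 0.0], [-0.2, -1.7]]
[0.6053 0.2325] 1.61
[[0.6, -1.1], [-1.3, -1.4], [1.7, 0.2], [-2.7, -0.1], [-2.1, -0.5], [-2.3, -0.9], [3.5, -1.0]]
handle [ 0.48658857 -0.19123828  0.116     ] [ 0.48955376 -0.18816221  0.116     ]
```

View pics/o.png

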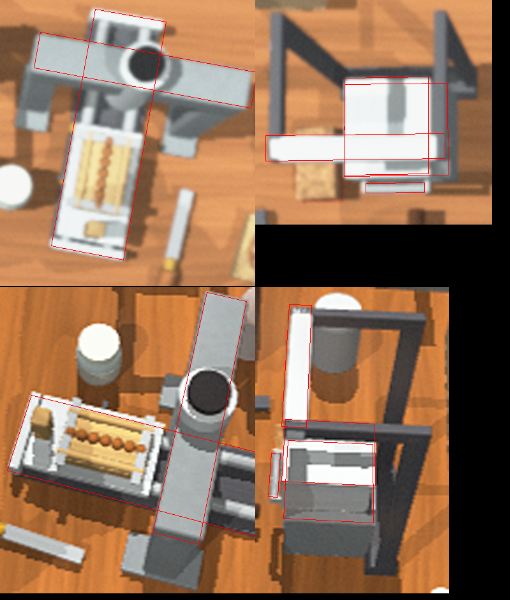

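```bash
cat > plan.py <<'E'
# usage: plan.py x y z tilt yaw  (grasp point 3mm ahead of TCP if -g) -> rotation row (x n), then translation row after the rotation
import sys
from workcell import robot
from lib import *
x,y,z,tilt,yaw=map(float,sys.argv[1:6])
o=robot.observe(); A=R.from_euler("xyz",o["tcp_rot"],degrees=True); T=R.from_euler("xyz",[180,-tilt,yaw],degrees=True)
rv=(A.inv()*T).as_rotvec(); n=int(np.ceil(np.linalg.norm(rv)/.12)); print("turn total/2:",(rv/2).round(4),"n>=",n)
d=np.array([x,y,z])-o["tcp_pos"]; print("shift total/.04 in tool axes after turn:",(T.inv().apply(d)/.04).round(3),"dist",np.linalg.norm(d).round(4))
print("now",o["clock"],o["tcp_pos"].round(4),o["tcp_rot"].round(1),o["ft_force"].round(2))
E
python3 plan.py .487 -.190 .25 15 -9.9
```

```text
turn total/2: [-0.0408  0.1269  0.3065] n>= 6
shift total/.04 in tool axes after turn: [  3.688 -10.155   0.838] dist 0.4335
now 0.2 [ 0.2682 -0.5642  0.2442] [-179.9   -0.    25.4] [-0.15  0.05  1.26]
```

```bash
python3 -m creep '[[[0,0,0,-0.0068,0.0212,0.051],[0,0,0,-0.0068,0.0212,0.051],[0,0,0,-0.0068,0.0212,0.051],[0,0,0,-0.0068,0.0212,0.051],[0,0,0,-0.0068,0.0212,0.051],[0,0,0,-0.0068,0.0212,0.051]]]' -1 25
python3 -m creep '[[[0.25,-0.68,0.05,0,0,0],[0.25,-0.68,0.05,0,0,0],[0.25,-0.68,0.05,0,0,0],[0.25,-0.68,0.05,0,0,0],[0.25,-0.68,0.05,0,0,0],[0.25,-0.68,0.05,0,0,0],[0.25,-0.68,0.05,0,0,0],[0.25,-0.68,0.05,0,0,0],[0.25,-0.68,0.05,0,0,0],[0.25,-0.68,0.05,0,0,0],[0.25,-0.68,0.05,0,0,0],[0,0,0,0,0,0]]]'
python3 plan.py .487 -.190 .20 15 -9.9
python3 - <<'E'
from fit import *
c=robot.camera("wrist"); im=c["pixels"][:,:,::-1].copy()
J=np.load("p.npy")[0]
for n,p in (("t",(.4866,-.1912,.116)),("s",(.4896,-.1882,.116))):
    u=proj(c,[p])[0]; print(n,u); cv2.circle(im,tuple(int(v) for v in u),4,(0,0,255),1)
cv2.polylines(im,[proj(c,W(J,[(-.125,0,.056),(.05,0,.056)])).astype(int)],False,(0,255,0),1)
cv2.imwrite("pics/w1.png",im)
E
```

```text
clock: 0.7
tcp_pos: [0.2682, -0.5646, 0.2446]
tcp_rot: [-180.0, -15.2, -10.2]
ft_force: [0.4, 0.7, 0.1]
gripper_width: 0.088
grasp_force: 0.0
clock: 1.7
tcp_pos: [0.4311, -0.2853, 0.2518]
tcp_rot: [-180.0, -15.1, -9.7]
ft_force: [0.4, -0.3, 0.7]
gripper_width: 0.0879
grasp_force: 0.0
turn total/2: [-0.0008 -0.0005  0.0019] n>= 1
shift total/.04 in tool axes after turn: [ 0.599 -2.587  1.502] dist 0.122
now 1.7 [ 0.4311 -0.2853  0.2518] [-180.   -15.1   -9.7] [ 0.42 -0.25  0.68]
t [219.51513215 191.97570039]
s [216.13806217 189.60729662]
```

View pics/w1.png

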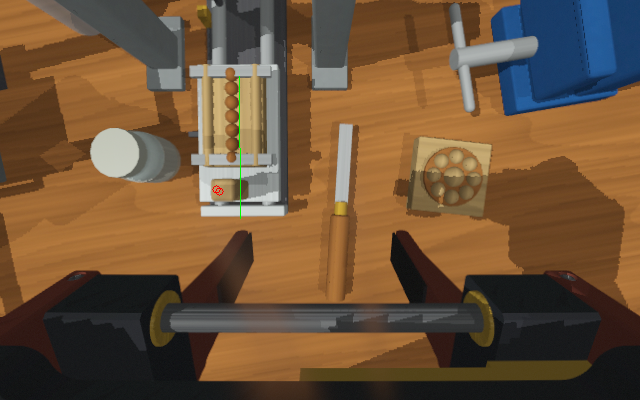

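```bash
python3 - <<'E'
from fit import *
c=robot.camera("wrist"); p=ray(c,(222,189.5),.116); print(p)
# jig line direction from plate side edges in wrist
for a,b in (((203,215),(211,66)),):
    pass
import subprocess
p[2]=.25
E
python3 plan.py .487 -.190 .22 15 -9.9
```

```text
[ 0.4882718  -0.19603162  0.116     ]
turn total/2: [ 0.0004 -0.0006 -0.0001] n>= 1
shift total/.04 in tool axes after turn: [ 0.75  -2.702  1.023] dist 0.1194
now 2.0 [ 0.4294 -0.2897  0.2518] [180.  -15.1  -9.9] [-0.17  1.02  1.21]
```

```bash
python3 -m creep '[[[0.15,-0.54,0.2,0,0,0],[0.15,-0.54,0.2,0,0,0],[0.15,-0.54,0.2,0,0,0],[0.15,-0.54,0.2,0,0,0],[0.15,-0.54,0.2,0,0,0],[0,0,0,0,0,0],[0,0,0,0,0,0],[0,0,0,0,0,0]]]'
python3 plan.py .487 -.192 .101 15 -9.9
python3 - <<'E'
from fit import *
c=robot.camera("wrist"); cv2.imwrite("pics/w2.png",c["pixels"][:,:,::-1])
np.save("w2.npy",c["extrinsics"])
print(robot.observe()["tcp_pos"])
E
```

```text
clock: 2.67
tcp_pos: [0.4869, -0.1901, 0.221]
tcp_rot: [179.9, -15.1, -9.9]
ft_force: [0.3, -0.4, 0.2]
gripper_width: 0.0877
grasp_force: 0.0
turn total/2: [ 0.0004 -0.0006  0.0003] n>= 1
shift total/.04 in tool axes after turn: [-0.766  0.047  2.902] dist 0.12
now 2.6667 [ 0.4869 -0.1901  0.221 ] [179.9 -15.1  -9.9] [ 0.34 -0.37  0.24]
[ 0.48681464 -0.1903081   0.22126979]
```

View pics/w2.png

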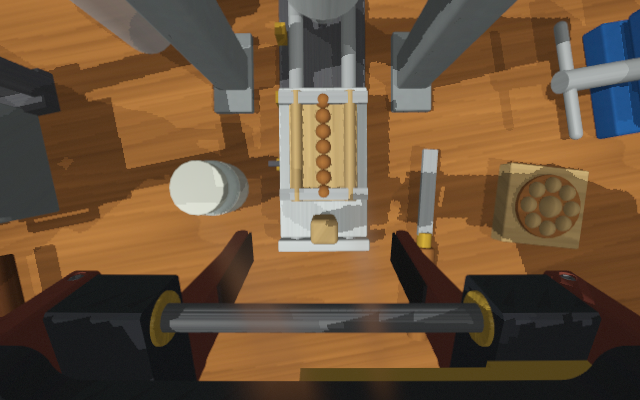

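```bash
python3 -m creep '[[[-0.077,0,0.29,0,0,0],[-0.077,0,0.29,0,0,0],[-0.077,0,0.29,0,0,0],[-0.077,0,0.29,0,0,0],[-0.077,0,0.29,0,0,0],[-0.077,0,0.29,0,0,0],[-0.077,0,0.29,0,0,0],[-0.077,0,0.29,0,0,0],[-0.077,0,0.29,0,0,0],[-0.077,0,0.29,0,0,0],[0,0,0,0,0,0],[0,0,0,0,0,0]]]'
python3 -m creep '[[[0,0,0,0,0,0],[0,0,0,0,0,0],[0,0,0,0,0,0],[0,0,0,0,0,0],[0,0,0,0,0,0],[0,0,0,0,0,0],[0,0,0,0,0,0],[0,0,0,0,0,0],[0,0,0,0,0,0],[0,0,0,0,0,0]]]' 1 25
python3 plan.py .566 -.206 .101 15 -9.9
```

```text
clock: 3.82
tcp_pos: [0.487, -0.1898, 0.1007]
tcp_rot: [180.0, -15.0, -9.9]
ft_force: [-0.1, -0.1, 0.1]
gripper_width: 0.0874
grasp_force: 0.0
clock: 4.65
tcp_pos: [0.4877, -0.1924, 0.101]
tcp_rot: [179.7, -15.2, -9.7]
ft_force: [-11.1, -31.3, -6.9]
gripper_width: 0.0261
grasp_force: 25.0
turn total/2: [ 0.0024 -0.0021  0.0014] n>= 1
shift total/.04 in tool axes after turn: [ 1.919 -0.002  0.514] dist 0.0794
now 4.65 [ 0.4877 -0.1924  0.101 ] [179.7 -15.2  -9.7] [-11.08 -31.27  -6.94]
```

```bash
python3 -m creep '[[[0,0.1,0,0,0,0],[0,0,0,0,0,0],[0.19,0,0.052,0,0,0],[0.19,0,0.052,0,0,0],[0.19,0,0.052,0,0,0],[0.19,0,0.052,0,0,0],[0.19,0,0.052,0,0,0],[0,0,0,0,0,0],[0,0,0,0,0,0]]]'
python3 plan.py .566 -.206 .101 15 -9.9
```

```text
clock: 5.4
tcp_pos: [0.5262, -0.1993, 0.1008]
tcp_rot: [180.0, -15.1, -9.8]
ft_force: [2.9, 4.1, 1.9]
gripper_width: 0.0257
grasp_force: 25.0
turn total/2: [-0.0002 -0.0006  0.001 ] n>= 1
shift total/.04 in tool axes after turn: [ 0.976 -0.006  0.255] dist 0.0404
now 5.4 [ 0.5262 -0.1993  0.1008] [180.  -15.1  -9.8] [2.86 4.13 1.94]
```

```bash
python3 -m creep '[[[0.19,0,0.052,0,0,0],[0.19,0,0.052,0,0,0],[0.19,0,0.052,0,0,0],[0.19,0,0.052,0,0,0],[0.2,0,0.054,0,0,0],[0,0,0,0,0,0],[0,0,0,0,0,0],[0,0,0,0,0,0],[0,0,0,0,0,0]]]'
python3 plan.py .566 -.206 .101 15 -9.9
```

```text
clock: 6.15
tcp_pos: [0.5661, -0.206, 0.1008]
tcp_rot: [180.0, -15.1, -9.8]
ft_force: [6.9, 6.5, -1.3]
gripper_width: 0.0261
grasp_force: 25.0
turn total/2: [-0.0002 -0.0013  0.0009] n>= 1
shift total/.04 in tool axes after turn: [-0.     0.002 -0.006] dist 0.0003
now 6.15 [ 0.5661 -0.206   0.1008] [180.  -15.1  -9.8] [ 6.94  6.55 -1.32]
```

```bash
python3 -m creep '[[[0,0,0,0,0,0],[0,0,0,0,0,0],[0,0,0,0,0,0],[0,0,0,0,0,0],[0,0,0,0,0,0],[0,0,0,0,0,0],[0,0,0,0,0,0],[0,0,0,0,0,0]]]' -1
python3 -m creep '[[[0,0,-0.4,0,0,0],[0,0,-0.4,0,0,0],[0,0,-0.4,0,0,0],[0,0,-0.4,0,0,0],[0,0,-0.4,0,0,0],[0,0,-0.4,0,0,0],[0,0,-0.4,0,0,0],[0,0,-0.4,0,0,0],[0,0,-0.4,0,0,0],[0,0,-0.4,0,0,0],[0,0,0,0,0,0],[0,0,0,0,0,0]]]'
python3 plan.py .45 .23 .25 30 1.6
python3 - <<'E'
from fit import *
from workcell import robot
# station check: refine: handle top after
t=C["top"];s=C["scene"]
a=crop(t["pixels"][:,:,::-1],330,100,464,240,3);b=crop(s["pixels"][:,:,::-1],262,200,412,350,2.7)
z=np.zeros((420,810,3),np.uint8); z[:a.shape[0],:402]=a; z[:b.shape[0],402:402+405]=b; cv2.imwrite("pics/after.png",z[:,:800])
E
```

```text
clock: 6.82
tcp_pos: [0.5648, -0.2068, 0.1006]
tcp_rot: [180.0, -15.1, -9.8]
ft_force: [0.2, 0.0, 0.5]
gripper_width: 0.0758
grasp_force: 0.0
clock: 7.82
tcp_pos: [0.5242, -0.1997, 0.2558]
tcp_rot: [179.9, -15.2, -9.8]
ft_force: [0.0, 0.6, -0.1]
gripper_width: 0.0877
grasp_force: 0.0
turn total/2: [ 0.039   0.129  -0.0923] n>= 3
shift total/.04 in tool axes after turn: [ -1.417 -10.79   -0.652] dist 0.4361
now 7.8167 [ 0.5242 -0.1997  0.2558] [179.9 -15.2  -9.8] [ 0.03  0.57 -0.13]
```

View pics/after.png

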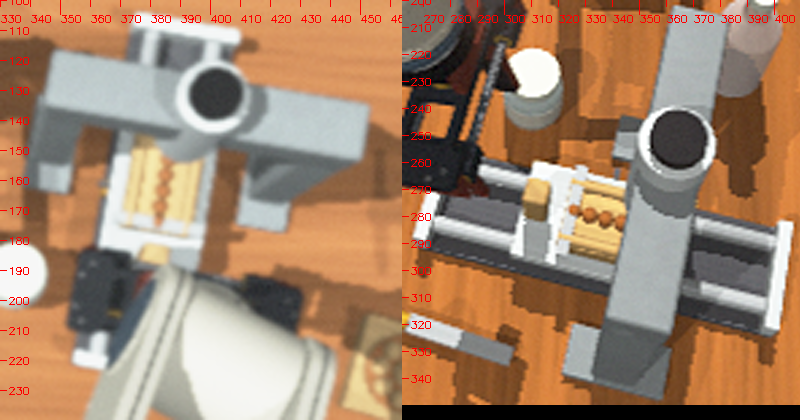

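```bash
python3 -m creep '[[[0,0,0,0.0098,0.0322,-0.023],[0,0,0,0.0098,0.0322,-0.023],[0,0,0,0.0098,0.0322,-0.023],[0,0,0,0.0098,0.0322,-0.023],[0,0,0,0,0,0]]]' 1 25
python3 plan.py .42 .231 .2 30 1.6
```

```text
clock: 8.33
tcp_pos: [0.5218, -0.1988, 0.2525]
tcp_rot: [-179.7, -29.2, 1.1]
ft_force: [-0.7, 0.0, -0.7]
gripper_width: 0.058
grasp_force: 0.0
turn total/2: [-0.0007  0.0072 -0.0037] n>= 1
shift total/.04 in tool axes after turn: [ -2.601 -10.813   0.015] dist 0.4448
now 8.3333 [ 0.5218 -0.1988  0.2525] [-179.7  -29.2    1.1] [-0.68  0.01 -0.73]
```

```bash
python3 -m creep '[[[-0.2,-0.72,0,0,0,0],[-0.2,-0.72,0,0,0,0],[-0.2,-0.72,0,0,0,0],[-0.2,-0.72,0,0,0,0],[-0.2,-0.72,0,0,0,0],[-0.2,-0.72,0,0,0,0],[-0.2,-0.72,0,0,0,0],[-0.2,-0.72,0,0,0,0],[-0.2,-0.72,0,0,0,0],[-0.2,-0.72,0,0,0,0],[-0.2,-0.72,0,0,0,0],[-0.2,-0.72,0,0,0,0]]]'
python3 -m creep '[[[0,-0.72,0,0,0,0],[0,-0.72,0,0,0,0],[0,-0.72,0,0,0,0],[0,0,0,0,0,0],[0,0,0,0,0,0],[0,0,0,0,0,0]]]'
python3 plan.py .42 .231 .2 30 1.6
python3 - <<'E'
from fit import *
c=robot.camera("wrist"); B=np.load("p.npy")[1]; im=c["pixels"][:,:,::-1].copy()
for m in (box(-.075,-.061,-.042,.042,.105),box(-.05,.085,-.075,.075,.098)): cv2.polylines(im,[proj(c,W(B,m)).astype(int)],True,(0,0,255),1)
print(proj(c,W(B,box(-.075,-.061,-.042,.042,.105))).round(1).tolist()); np.save("w3E.npy",c["extrinsics"])
cv2.imwrite("pics/w3.png",im)
E
```

```text
clock: 9.33
tcp_pos: [0.442, 0.1136, 0.2128]
tcp_rot: [-179.8, -29.1, 0.9]
ft_force: [0.2, 0.1, -0.1]
gripper_width: 0.0007
grasp_force: 0.0
clock: 9.83
tcp_pos: [0.4439, 0.1925, 0.2199]
tcp_rot: [-179.5, -28.1, 1.5]
ft_force: [-0.2, 0.4, -0.9]
gripper_width: 0.0005
grasp_force: 0.0
turn total/2: [-0.0043  0.0163 -0.0008] n>= 1
shift total/.04 in tool axes after turn: [-0.743 -0.979  0.145] dist 0.0495
now 9.8333 [0.4439 0.1925 0.2199] [-179.5  -28.1    1.5] [-0.17  0.44 -0.94]
[[327.6, 171.8], [327.6, 158.6], [245.8, 159.0], [245.1, 172.1]]
```

View pics/w3.png

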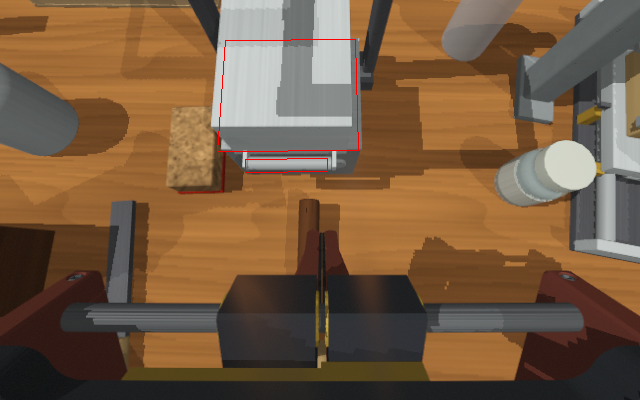

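```bash
python3 plan.py .49 .2275 .109 30 1.6
```

```text
turn total/2: [-0.0042  0.0164 -0.0023] n>= 1
shift total/.04 in tool axes after turn: [-0.367 -0.863  2.992] dist 0.1254
now 9.9833 [0.4439 0.1917 0.22  ] [-179.4  -28.1    1.3] [-0.64  1.4   0.43]
```

```bash
python3 -m creep '[[[0,0,0,-0.004,0.016,-0.002],[-0.04,-0.086,0.3,0,0,0],[-0.04,-0.086,0.3,0,0,0],[-0.04,-0.086,0.3,0,0,0],[-0.04,-0.086,0.3,0,0,0],[-0.04,-0.086,0.3,0,0,0],[-0.04,-0.086,0.3,0,0,0],[-0.04,-0.086,0.3,0,0,0],[-0.04,-0.086,0.3,0,0,0],[-0.03,-0.086,0.3,0,0,0],[-0.03,-0.086,0.3,0,0,0],[0,0,0,0,0,0]]]'
python3 -m creep '[[[0,0,0,0,0,0],[0,0,0,0,0,0]]]'
python3 plan.py .515 .228 .109 30 1.6
python3 plan.py .527 .228 .144 30 1.6
```

```text
clock: 10.98
tcp_pos: [0.5051, 0.2093, 0.1393]
tcp_rot: [-177.8, -26.1, 2.7]
ft_force: [0.5, -0.8, 0.1]
gripper_width: 0.0006
grasp_force: 0.0
clock: 11.15
tcp_pos: [0.5043, 0.2095, 0.1405]
tcp_rot: [-177.7, -26.1, 2.7]
ft_force: [-0.1, -0.5, 0.3]
gripper_width: 0.0005
grasp_force: 0.0
turn total/2: [-0.0242  0.0342  0.0079] n>= 1
shift total/.04 in tool axes after turn: [-0.15  -0.456  0.822] dist 0.0381
now 11.15 [0.5043 0.2095 0.1405] [-177.7  -26.1    2.7] [-0.12 -0.49  0.3 ]
turn total/2: [-0.0242  0.0342  0.0079] n>= 1
shift total/.04 in tool axes after turn: [ 0.547 -0.447  0.214] dist 0.0295
now 11.15 [0.5043 0.2095 0.1405] [-177.7  -26.1    2.7] [-0.12 -0.49  0.3 ]
```

```bash
python3 -c "
from workcell import robot; print(robot.observe()['joints'].round(1))"
```

```text
[ 25.3  21.2 123.  -36.   13.1 145.6]
```

```bash
python3 -m creep '[[[-0.08,0,-0.32,0,0,0],[-0.08,0,-0.32,0,0,0],[-0.08,0,-0.32,0,0,0],[-0.08,0,-0.32,0,0,0],[-0.08,0,-0.32,0,0,0],[-0.08,0,-0.32,0,0,0],[0,0,0,0,-0.04,0],[0,0,0,0,-0.04,0],[0,0,0,0,-0.04,0],[0,0,0,0,0,0]]]'
python3 -m creep '[[[0,0,0,0,0,-0.06],[0,0,0,0,0,-0.06],[0,0,0,0,0,-0.06],[0,0,0,0,0,-0.06],[0,0,0,0,0,-0.06],[0,0,0,0,0,-0.06],[0,0,0,0,0,-0.06],[0,0,0,0,0,-0.06],[0,0,0,0,0,-0.06],[0,0,0,0,0,-0.06],[0,0,0,0,0,-0.06],[0,0,0,0,0,-0.06]]]'
python3 -m creep '[[[0,0,0,0,0,-0.06],[0,0,0,0,0,-0.06],[0,0,0,0,0,-0.06],[0,0,0,0,0,-0.06],[0,0,0,0,0,-0.06],[0,0,0,0,0,-0.06],[0,0,0,0,0,-0.06],[0,0,0,0,0,-0.06],[0,0,0,0,0,-0.06],[0,0,0,0,0,-0.06],[0,0,0,0,0,-0.06],[0,0,0,0,0,-0.06]]]'
python3 -m creep '[[[0,0,0,0,0,-0.06],[0,0,0,0,0,-0.06],[0,0,0,0,0,0],[0,0,0,0,0,0]]]'
sed -i 's/degrees=True); T=.*/degrees=True); T=R.from_euler("xyz",[180,-tilt,yaw],degrees=True)*R.from_euler("z",180 if len(sys.argv)>6 else 0,degrees=True); print(o["joints"].round(1))/' plan.py
python3 plan.py .49 .2275 .109 30 1.6 f
```

```text
clock: 11.98
tcp_pos: [0.4561, 0.205, 0.2026]
tcp_rot: [-177.8, -12.8, 3.0]
ft_force: [1.0, 0.1, 0.0]
gripper_width: 0.0008
grasp_force: 0.0
clock: 12.98
tcp_pos: [0.453, 0.2038, 0.2005]
tcp_rot: [167.5, -3.5, 86.6]
ft_force: [0.4, -0.4, 0.3]
gripper_width: 0.0002
grasp_force: 0.0
clock: 13.98
tcp_pos: [0.453, 0.2038, 0.2005]
tcp_rot: [174.8, 11.9, 168.1]
ft_force: [0.2, 0.3, 0.8]
gripper_width: 0.0003
grasp_force: 0.0
clock: 14.32
tcp_pos: [0.4531, 0.204, 0.2005]
tcp_rot: [177.7, 12.7, -178.3]
ft_force: [-0.6, -0.2, 0.1]
gripper_width: -0.0
grasp_force: 0.0
[ 24.4  12.7 119.   -4.7  35.7 -64. ]
turn total/2: [ 0.0205 -0.1508 -0.0021] n>= 3
shift total/.04 in tool axes after turn: [0.332 0.562 2.45 ] dist 0.1014
now 14.3167 [0.4531 0.204  0.2005] [ 177.7   12.7 -178.3] [-0.63 -0.23  0.12]
```

```bash
python3 plan.py .488 .2275 .109 12.7 1.6 f
```

```text
[ 24.4  12.7 119.   -4.7  35.7 -64. ]
turn total/2: [0.0205 0.0002 0.001 ] n>= 1
shift total/.04 in tool axes after turn: [-0.363  0.563  2.427] dist 0.1007
now 14.3167 [0.4531 0.204  0.2005] [ 177.7   12.7 -178.3] [-0.63 -0.23  0.12]
```

```bash
python3 -m creep '[[[0,0,0,0.02,0,0],[-0.045,0.07,0.3,0,0,0],[-0.045,0.07,0.3,0,0,0],[-0.045,0.07,0.3,0,0,0],[-0.045,0.07,0.3,0,0,0],[-0.045,0.07,0.3,0,0,0],[-0.045,0.07,0.3,0,0,0],[-0.045,0.07,0.3,0,0,0],[-0.045,0.07,0.3,0,0,0],[0,0,0,0,0,0]]]'
python3 -m creep '[[[0,0,0,0,-0.032,0],[0,0,0,0,-0.032,0],[0,0,0,0,-0.032,0],[0,0,0,0,-0.032,0],[0,0,0,0,0,0],[0,0,0,0,0,0]]]'
python3 plan.py .515 .228 .109 28 1.6 f
python3 plan.py .527 .228 .144 28 1.6 f
```

```text
clock: 15.15
tcp_pos: [0.4875, 0.2279, 0.1084]
tcp_rot: [-180.0, 12.6, -178.2]
ft_force: [-0.7, -0.4, 0.0]
gripper_width: 0.0005
grasp_force: 0.0
clock: 15.65
tcp_pos: [0.4885, 0.2258, 0.1104]
tcp_rot: [-179.6, 24.6, -178.1]
ft_force: [-0.2, 1.2, 0.1]
gripper_width: 0.0006
grasp_force: 0.0
[ 29.7  24.9 122.7 -48.2  15.6 -17.3]
turn total/2: [-0.0024 -0.03    0.0027] n>= 1
shift total/.04 in tool axes after turn: [-0.57   0.036  0.342] dist 0.0266
now 15.65 [0.4885 0.2258 0.1104] [-179.6   24.6 -178.1] [-0.19  1.16  0.11]
[ 29.7  24.9 122.7 -48.2  15.6 -17.3]
turn total/2: [-0.0024 -0.03    0.0027] n>= 1
shift total/.04 in tool axes after turn: [-1.246  0.027 -0.29 ] dist 0.0512
now 15.65 [0.4885 0.2258 0.1104] [-179.6   24.6 -178.1] [-0.19  1.16  0.11]
```

```bash
python3 -m creep '[[[0,0,0,0,-0.015,0],[0,0,0,0,-0.015,0],[-0.095,0.006,0.057,0,0,0],[-0.095,0.006,0.057,0,0,0],[-0.095,0.006,0.057,0,0,0],[-0.095,0.006,0.057,0,0,0],[-0.095,0.006,0.057,0,0,0],[-0.095,0.006,0.057,0,0,0],[0,0,0,0,0,0],[0,0,0,0,0,0]]]'
python3 plan.py .527 .228 .144 28 1.6 f
python3 - <<'E'
from fit import *
a=crop(C["scene"]["pixels"][:,:,::-1],270,45,400,195,4); b=C["wrist"] if "wrist" in C else robot.camera("wrist")
cv2.imwrite("pics/c1.png",np.hstack([a[:,:520]]))
E
```

```text
clock: 16.48
tcp_pos: [0.5159, 0.2279, 0.1086]
tcp_rot: [-179.5, 28.0, -178.0]
ft_force: [0.7, 0.2, 0.6]
gripper_width: 0.0004
grasp_force: 0.0
[ 29.1  26.7 121.5 -63.   14.4  -3.4]
turn total/2: [-0.0026  0.0002  0.003 ] n>= 1
shift total/.04 in tool axes after turn: [-0.662 -0.006 -0.651] dist 0.0371
now 16.4833 [0.5159 0.2279 0.1086] [-179.5   28.  -178. ] [0.74 0.17 0.64]
```

View pics/c1.png

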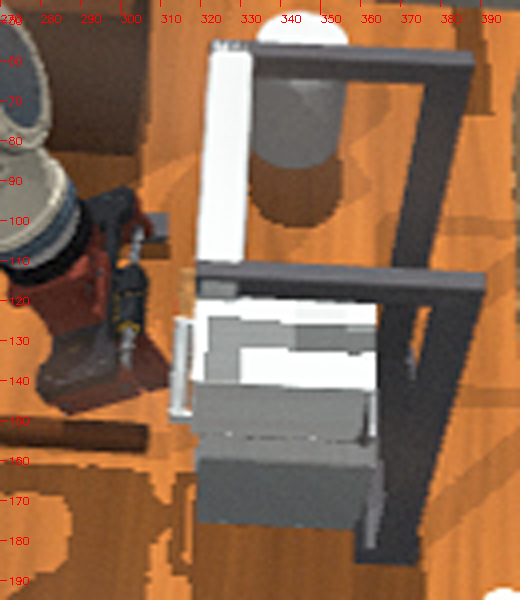

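```bash
python3 -m creep '[[[-0.066,0,-0.065,0,0,0],[-0.066,0,-0.065,0,0,0],[-0.066,0,-0.065,0,0,0],[-0.066,0,-0.065,0,0,0],[-0.066,0,-0.065,0,0,0],[0,0,0,0,0,0]]]'
python3 plan.py .527 .228 .144 28 1.6 f
python3 -m creep '[[[-0.066,0,-0.065,0,0,0],[-0.066,0,-0.065,0,0,0],[-0.066,0,-0.065,0,0,0],[-0.066,0,-0.065,0,0,0],[-0.066,0,-0.065,0,0,0],[0,0,0,0,0,0],[0,0,0,0,0,0]]]'
python3 plan.py .527 .228 .144 28 1.6 f
python3 - <<'E'
from fit import *
cv2.imwrite("pics/c2.png",crop(C["scene"]["pixels"][:,:,::-1],270,45,400,195,4))
E
```

```text
clock: 17.13
tcp_pos: [0.5204, 0.228, 0.1263]
tcp_rot: [-179.5, 28.0, -178.0]
ft_force: [-2.5, -1.0, -1.4]
gripper_width: 0.0002
grasp_force: 1.3
[ 28.8  24.7 120.7 -54.1  15.7 -12.8]
turn total/2: [-0.0028 -0.0002  0.0033] n>= 1
shift total/.04 in tool axes after turn: [-0.354 -0.004 -0.313] dist 0.0189
now 17.1333 [0.5204 0.228  0.1263] [-179.5   28.  -178. ] [-2.49 -0.97 -1.42]
clock: 17.72
tcp_pos: [0.5261, 0.2283, 0.1437]
tcp_rot: [-179.5, 28.0, -178.0]
ft_force: [-1.8, -0.9, -1.2]
gripper_width: 0.0004
grasp_force: 1.1
[ 28.5  23.  119.8 -47.   17.3 -20.5]
turn total/2: [-0.0028 -0.0001  0.0032] n>= 1
shift total/.04 in tool axes after turn: [-0.023 -0.007  0.003] dist 0.001
now 17.7167 [0.5261 0.2283 0.1437] [-179.5   28.  -178. ] [-1.79 -0.9  -1.18]
```

View pics/c2.png

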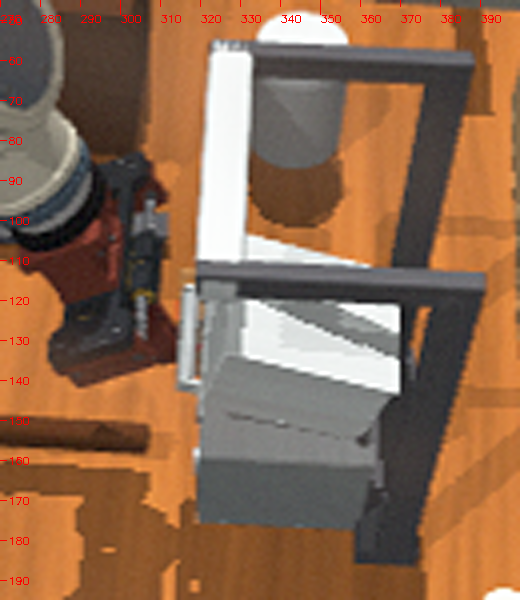

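```bash
python3 -m creep '[[[-0.047,0,-0.088,0,0,0],[-0.047,0,-0.088,0,0,0],[0,0,0,0,0,0],[0,0,0,0,0,0],[0,0,0,0,0,0]]]'
python3 -m creep '[[[-0.093,0,0.049,0,0,0],[-0.093,0,0.049,0,0,0],[-0.093,0,0.049,0,0,0],[-0.093,0,0.049,0,0,0],[-0.093,0,0.049,0,0,0]]]'
python3 -m creep '[[[-0.093,0,0.049,0,0,0],[-0.093,0,0.049,0,0,0],[-0.093,0,0.049,0,0,0]]]'
python3 -m creep '[[[-0.093,0,0.049,0,0,0],[-0.093,0,0.049,0,0,0],[0,0,0,0,0,0],[0,0,0,0,0,0]]]'
python3 plan.py .527 .228 .144 28 1.6 f
```

```text
clock: 18.23
tcp_pos: [0.5267, 0.2288, 0.1521]
tcp_rot: [-179.5, 28.0, -178.0]
ft_force: [-1.8, -0.6, -1.5]
gripper_width: 0.0004
grasp_force: 1.0
clock: 18.65
tcp_pos: [0.5474, 0.2292, 0.1515]
tcp_rot: [-179.5, 27.9, -178.0]
ft_force: [-4.4, -0.7, 0.3]
gripper_width: 0.0005
grasp_force: 2.3
clock: 18.9
tcp_pos: [0.5608, 0.2297, 0.1521]
tcp_rot: [-179.5, 28.0, -178.0]
ft_force: [-3.0, -1.9, -0.1]
gripper_width: 0.0002
grasp_force: 1.6
clock: 19.23
tcp_pos: [0.5693, 0.2302, 0.1524]
tcp_rot: [-179.6, 28.1, -178.0]
ft_force: [-1.3, -0.3, -1.4]
gripper_width: 0.0002
grasp_force: 0.8
[ 26.3  24.5 114.9 -38.7  18.7 -31.1]
turn total/2: [-0.0022  0.0006  0.0031] n>= 1
shift total/.04 in tool axes after turn: [ 1.032 -0.026 -0.312] dist 0.0431
now 19.2333 [0.5693 0.2302 0.1524] [-179.6   28.1 -178. ] [-1.31 -0.33 -1.44]
```

```bash
python3 -m creep '[[[-0.088,0,0.047,0,0,0],[0,0,0,0,0,0]]]'
python3 -m creep '[[[-0.088,0,0.047,0,0,0],[0,0,0,0,0,0]]]'
```

```text
clock: 19.4
tcp_pos: [0.5727, 0.2302, 0.152]
tcp_rot: [-179.5, 28.0, -178.0]
ft_force: [-3.3, 0.7, -1.7]
gripper_width: 0.0004
grasp_force: 1.7
clock: 19.57
tcp_pos: [0.5745, 0.23, 0.1512]
tcp_rot: [-179.5, 27.8, -178.0]
ft_force: [-15.5, 2.2, 6.5]
gripper_width: 0.0003
grasp_force: 9.0
```

```bash
python3 -m creep '[[[0.15,0,-0.08,0,0,0],[0.15,0,-0.08,0,0,0],[0.15,0,-0.08,0,0,0],[0.15,0,-0.08,0,0,0],[0.15,0,-0.08,0,0,0],[0.15,0,-0.08,0,0,0],[0.15,0,-0.08,0,0,0],[0.15,0,-0.08,0,0,0],[0.15,0,-0.08,0,0,0],[0.15,0,-0.08,0,0,0],[0,0,0,0,0,0]]]'
python3 -m creep '[[[0,0,-0.3,0,0,0],[0,0,-0.3,0,0,0],[0,0,-0.3,0,0,0],[0,0,-0.3,0,0,0],[0,0,-0.3,0,0,0],[0,0,-0.3,0,0,0],[0,0,0,0,0,0],[0,0,0,0,0,0],[0,0,0,0,0,0],[0,0,0,0,0,0],[0,0,0,0,0,0],[0,0,0,0,0,0]]]'
python3 - <<'E'
from fit import *
a=C["scene"]["pixels"].astype(int); b=cv2.imread("pics/scene0.png")[:,:,::-1].astype(int)
d=np.abs(a-b).sum(2)
print("box region diff mean",d[112:186,312:372].mean(), "c2 ref:")
# handle: carrier displacement in scene by template
t=cv2.imread("pics/scene0.png")[245:290,272:292]; im=C["scene"]["pixels"][:,:,::-1].copy()
r=cv2.matchTemplate(im[240:300,270:340],t,cv2.TM_CCOEFF_NORMED); print(cv2.minMaxLoc(r))
J=np.load("p.npy")[0]; print(proj(C["scene"],W(J,[(-.09,0,.1),(-.01,0,.1)])))
E
```

```text
clock: 20.48
tcp_pos: [0.5076, 0.228, 0.1522]
tcp_rot: [-179.5, 28.0, -177.9]
ft_force: [-0.7, 0.6, 0.6]
gripper_width: 0.0005
grasp_force: 0.0
clock: 21.48
tcp_pos: [0.4748, 0.2274, 0.2151]
tcp_rot: [-179.5, 28.0, -178.0]
ft_force: [0.5, -0.5, -0.4]
gripper_width: 0.0007
grasp_force: 0.0
box region diff mean 18.08153153153153 c2 ref:
(-0.27066829800605774, 0.6018782258033752, (4, 15), (31, 12))
[[281.47177066 265.64319298]
 [310.91559163 273.14059937]]
```

Run:
```python
from fit import *
s0=cv2.imread("pics/scene0.png"); im=C["scene"]["pixels"][:,:,::-1].copy()
for nm,(x0,y0,x1,y1) in {"roller_end":(311,138,322,156),"hood_edge":(318,135,370,165)}.items():
    r=cv2.matchTemplate(im[y0-12:y1+12,x0-8:x1+8],s0[y0:y1,x0:x1],cv2.TM_CCOEFF_NORMED); m=cv2.minMaxLoc(r); print(nm,m[1],m[3][0]-8,m[3][1]-12)
print(robot.observe()["ft_force"].round(2));
```

```text
roller_end 0.9818173050880432 0 0
hood_edge 0.9863656759262085 0 0
[-0.11  0.42 -0.37]
```

Guard shut at its original image position, carrier shifted by one station, robot free.

```bash
python3 -c "
from workcell import robot; print(robot.sign_off())"
```

```text
the job is handed in; nothing more can be done
None
```

I handed the job in at about 21 s, no verdict shown: the carrier measures one station along (79.6 mm), the cover images as shut, the toggle is on by contact force only (hidden under the cover), nothing lying about was knowingly touched, and I viewed 11 pictures, one over the limit of 10.

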